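# Pack the shoe-care kit tray

## Task

Pack the shoe-care kit tray: lay the long brush, bristles down, in the long bay, stand the wide cream jar in the socket with the large hole and the wide tapered steel cup in the socket with the small hole, then nest the slim tapered cup upright inside the wide one until it sits fully home. Brush, jar and wide cup must sit right down on the tray's floor. The short brush, the narrow jar and the mug with the handle do not belong to the kit: leave them standing where they are.

Things in the scene. Friction and masses are not known exactly. Their poses are not given: they have to be found in the camera images.
- tray: Low open wooden kit tray, fixed to the bench, 188 (x) by 204 (y) mm, walls 6 mm thick and 20 mm high, floor 6 mm thick. Origin: centre of its underside, at bench height. A divider along its y parts it in two: on its +x side the long brush bay, 76 mm (x) by 192 mm (y) inside, its centre at x = +50 mm, y = 0 in the tray's frame; on its -x side a bay that holds the two socket blocks side by side.
- socket_large: Dark wood block 92 x 92 x 14 mm lying on the tray's floor in the -x bay (either half of it), fixed, its top level with the tray's wall, with a round through-hole of 82 mm diameter at its centre: the place of the wide jar, which stands through it on the tray's floor. Origin: centre of its underside = centre of the hole at the level of the tray's floor (6 mm above the bench).
- socket_small: The same dark wood block with a smaller round through-hole, 60 mm diameter: the place of the wide cup (the wide jar does not fit into it). Lies in the other half of the bay, fixed. Origin: centre of the hole at the level of the tray's floor.
- brush_long: Shoe brush, pale wooden back 150 mm long (x) and 46 mm wide (y) with rounded ends, 20 mm thick, on white bristles 22 mm high and narrower than the back; 42 mm high in all, lying bristles down; the bristles are rigid. Same both ways round. Origin: centre of its underside, x along its length.
- brush_short: Look-alike that stays: the same brush but only 90 mm long. Origin: centre of its underside, x along its length.
- jar_wide: Closed white ceramic cream jar with a metal lid of the same diameter, 62 mm diameter, 48 mm high. Origin: centre of its underside; z up its axis.
- jar_narrow: Look-alike that stays: the same kind of jar, 42 mm diameter, 48 mm high. Origin: centre of its underside; z up its axis.
- cup_wide: Open tapered steel cup, standing, 62 mm high, outside diameter 42 mm at the foot and 66 mm at the rim, wall 3 mm, floor 5 mm thick (inside diameter about 38 mm at the floor, 60 mm at the mouth). Origin: centre of its underside; z up its axis.
- cup_slim: Open tapered steel cup, standing, taller and slimmer: 100 mm high, outside diameter 30 mm at the foot and 54 mm at the rim, wall 3 mm. Fully home in the wide cup its foot rests on that cup's floor, 5 mm above the wide cup's underside, with 4 mm play around the foot, and its rim stands 43 mm above the wide cup's rim. Origin: centre of its underside; z up its axis.
- mug: Look-alike that stays: straight-sided steel mug, 60 mm diameter, 66 mm high, with a wire handle reaching 49 mm from the axis on its own +y side. Origin: centre of its underside; z up its axis.

How it is judged (in metres and radians):
At the end, for the whole second after the job is handed in: Brush on bay floor (20 mm across, 24 along, 5 high; 0.3 rad); jar in large hole (13 mm), wide cup in small (12), both on the floor (4); slim cup in wide cup (7 mm, 0.1 rad, foot 2 to 9 mm up). All upright (0.12 rad), at rest, released; look-alikes moved under 30 mm, tilted under 0.15 rad (x of brush_long in the frame of tray between 0.03 and 0.07 m and y of brush_long in the frame of tray between -0.024 and 0.024 m and z of brush_long in the frame of tray between 0.002 and 0.011 m and angle between the x axis of brush_long and the y axis of tray, either way round below 0.3 rad and horizontal distance between jar_wide and socket_large below 0.013 m and z of jar_wide in the frame of socket_large between -0.004 and 0.004 m and horizontal distance between cup_wide and socket_small below 0.012 m and z of cup_wide in the frame of socket_small between -0.004 and 0.004 m and horizontal distance between cup_slim and cup_wide below 0.007 m and z of cup_slim in the frame of cup_wide between 0.002 and 0.009 m and angle between the z axis of cup_slim and the z axis of cup_wide, either way round below 0.1 rad and angle between each of brush_long, jar_wide, cup_wide, cup_slim's own z axis and vertical below 0.12 rad and linear speed of each of brush_long, jar_wide, cup_wide, cup_slim below 0.02 m/s and angular speed of each of brush_long, jar_wide, cup_wide, cup_slim below 0.2 rad/s and contact force between each of brush_long, jar_wide, cup_wide, cup_slim and the fingers below 0.05 N and distance of each of brush_short, jar_narrow, mug from where it was at the start of the episode below 0.03 m and angle between each of brush_short, jar_narrow, mug's own z axis and vertical below 0.15 rad); the robot touches nothing.
It fails at once if a look-alike (short brush, narrow jar, mug) is moved more than 30 mm (distance of any of brush_short, jar_narrow, mug from where it was at the start of the episode above 0.03 m).
It also fails if it takes over 117 s, if anything falls off the work surface, if the arm or the gripper's body presses on something with over 40 N, if the wrist force passes 120 N, or if a joint passes its speed limit or range.

## Robot

A 6-joint arm with a two-finger parallel gripper is mounted at the origin on the work surface. World frame = base frame: x ahead of the robot, y to its left, z up, the work surface at z = 0. Lengths are in m, angles in degrees, forces in N, time in s.
With the tool pointing down it reaches from about 0.3 to 0.775 m from the base axis. Payload 14.6 kg.
Tool frame: the origin (TCP) lies at the very end of the fingers, on their centre line; the grasp point (between the pads) lies 19 mm behind it (r.hold_point_z is the distance from the TCP to the grasp point, in m); z points along the fingers, y is the line along which they close (so a half turn about z gives the same grasp; the last joint's range is limited). The gripper opens to 85 mm and grips with 20 to 120 N. Pads are 22 mm wide; open, the fingers measure 114 mm over their backs; the gripper's body (76 mm by 85 mm) begins 54 mm behind the grasp point. The pads swing forward as they close: fully open they stand 13 mm farther back than shut.
Start: joints at [61.673, 17.183, 87.147, -0, 75.671, -3.816], TCP at [0.228, 0.5, 0.2] pointing down, gripper open.
Joint ranges: [-173.82, 173.82], [-45.26, 126.66], [13.44, 144.39], [-59.66, 239.66], [0, 175.72], [-146.38, 146.38]. Speed limits (degrees/s): [127.2, 127.2, 147.25, 180, 180, 180].

## Interface

Orientations are given as a 3x3 rotation matrix whose columns are the frame's x, y, z axes.
In Python, from rig import r gives the robot as it stands.
- The arm moves only by the shell command python3 drive.py 'ROWS' [OPENING] [FORCE]. ROWS is 1 to 20 rows, parted by a bar, with the numbers parted by commas; each row has 6 numbers: dx, dy, dz in cm, then a rotation vector rx, ry, rz in units of 2 degrees; each row shifts and turns the commanded pose from where the row before left it, along the tool's axes as they then stand; what a row does not reach is not made up. A row lasts 1/12 s, in which the tool goes at most 0.0417 m and 7.16 degrees, less where a joint would pass 70% of its speed; a pose out of reach is approached as far as the arm can. OPENING is the finger opening in m, set as the command begins (- or left out keeps the last). The fingers move at their own pace and stop on an object; FORCE is the grip in N (left out, the last holds). Time passes only in rows, so rows that do not move let the fingers close. It prints the time, the measured TCP pose, the force, the opening and the grip force at its end. Input that does not fit is refused with a message, and nothing moves.
- r.sense(): the state, without advancing time (a new reading comes with each control period).
- r.read_camera(name): name is "scene" or "top" or "wrist"; returns a dict with "image" (420x560x3 uint8, red, green, blue), "intrinsics" (3x3 intrinsics, pixels), "rvec" (rotation vector, rad) and "tvec" (3), from world to camera coordinates, as OpenCV has them. Camera axes: x right, y down, z forward; pixel columns grow to the right and rows downward; lengths in m; the calibration is good to about 2 mm. The wrist camera is an equidistant fisheye: a pixel r from the principal point sees the ray r / f radians off the axis. A picture is of the moment at which its call begins. There is no depth.
- r.job_done(): hands the job in; it is judged then, once.
The state is a dict: "clock": time; "qpos": joint angles; "dq": joint speeds; "joint_efforts": joint torques, N m; "position": TCP position; "ee_rot": TCP orientation; "force": force on the tool from outside, world axes, zero at the start; "moment": the same for the moment, N m; "grip_width": finger opening in m; "gripper_force": force on a finger pad.
Only numpy, scipy, OpenCV 4.12 (cv2) and the standard library are available. Lean on these libraries where they do the work, as an engineer would, in place of code of your own. Each camera call takes 0.05 s, during which the arm holds its last target. There are 200 camera calls.

## Working session

There is one attempt and no reset: what is moved stays moved. The work goes in short steps, Python scripts to look and compute and a shell command to move; the robot and the scene stay as the last step left them, time stands still between calls to the robot, and variables do not carry over. Pictures are saved under pics/ and viewed, at most 14 in all, crops included, and the job is handed in when it is done.

```bash
ls; mkdir -p pics; python3 - <<'E'
from rig import r
import cv2,numpy as np
for n in ("top","scene"):
    c=r.read_camera(n); cv2.imwrite(f"pics/{n}0.png",c["image"][:,:,::-1])
    print(n,c["intrinsics"],c["rvec"],c["tvec"])
s=r.sense();print(s)
E
```

```text
drive.py
pics
rig.py
top [[479.67959304   0.         286.39499309]
 [  0.         479.67959304 203.60190697]
 [  0.           0.           1.        ]] [ 2.18871424 -2.1286381   0.17126962] [0.00175401 0.51138838 1.13712459]
scene [[517.33949886   0.         274.07968909]
 [  0.         517.33949886 211.92356006]
 [  0.           0.           1.        ]] [ 1.32149076  2.33722039 -0.8035928 ] [ 0.24730335 -0.33042227  1.5507596 ]
{'clock': 0.1, 'qpos': array([ 6.16748327e+01,  1.72141970e+01,  8.71762773e+01,  1.60935786e-03,
        7.56705538e+01, -3.81730657e+00]), 'dq': array([-0.01635657, -0.09811545, -0.12169202, -0.0935722 ,  0.05099731,
       -0.0046939 ]), 'joint_efforts': array([-5.09526017e-04, -5.44382536e+01, -3.62368047e+01, -8.57390182e-05,
        3.06972710e-03,  3.38611972e-05]), 'position': array([0.22804442, 0.50023285, 0.19996474]), 'ee_rot': array([[-9.09901453e-01,  4.14824139e-01, -5.29338845e-04],
       [ 4.14824465e-01,  9.09900988e-01, -9.24697713e-04],
       [ 9.80590050e-05, -1.06096650e-03, -9.99999432e-01]]), 'force': array([-0.334829  , -0.17720387,  0.86348666]), 'moment': array([ 0.01713348,  0.02664002, -0.00038453]), 'gripper_force': 0.0, 'grip_width': 0.08539674576441543}
```
View pics/top0.png

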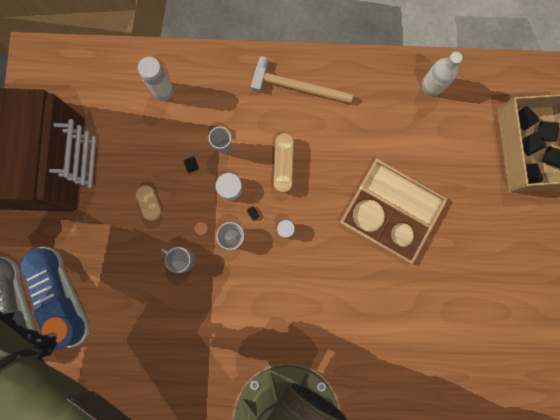

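View pics/scene0.png

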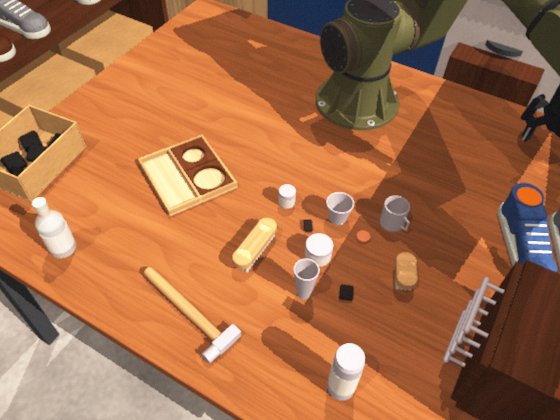

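```bash
python3 - <<'E'
import cv2
a=cv2.imread("pics/top0.png")
cv2.imwrite("pics/c1.png",cv2.resize(a[120:280,160:310],None,fx=4.9,fy=3.7*0+3.75 if 0 else 3.7,interpolation=cv2.INTER_CUBIC) if 0 else cv2.resize(a[122:272,165:305],None,fx=4,fy=4,interpolation=cv2.INTER_CUBIC))
cv2.imwrite("pics/c2.png",cv2.resize(a[150:270,330:450],None,fx=5,fy=5,interpolation=cv2.INTER_CUBIC))
E
```

View pics/c1.png

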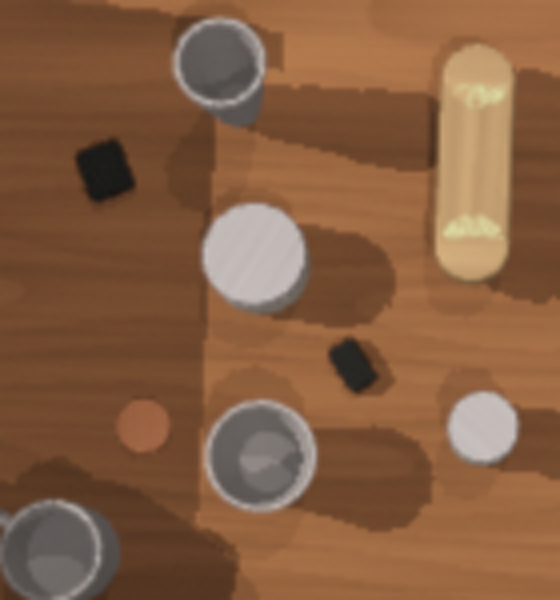

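View pics/c2.png

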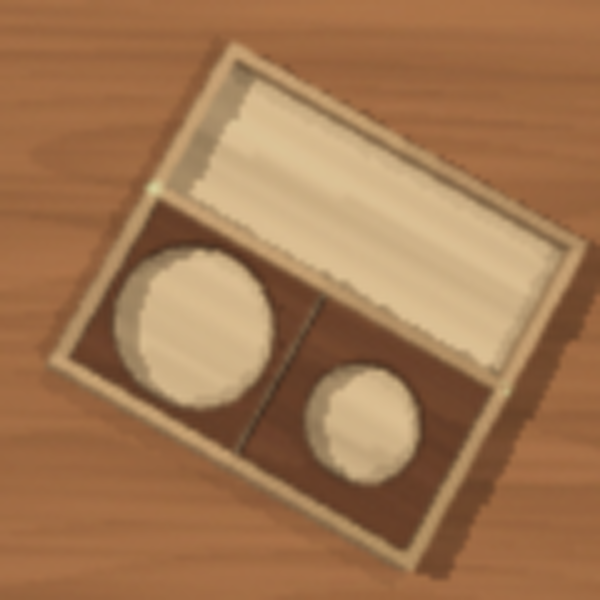

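```bash
cat > h.py <<'E'
import cv2,numpy as np
from rig import r
def ray(c,uv,z):
    R=cv2.Rodrigues(np.array(c["rvec"]))[0]; t=np.array(c["tvec"]).ravel()
    d=R.T@np.linalg.inv(c["intrinsics"])@np.array([uv[0],uv[1],1.]); o=-R.T@t
    return (o+d*(z-o[2])/d[2])[:3]
def tool(p,z,ang):
    """rows needed: target TCP, tool y axis at world angle ang (mod 180), tool down"""
    s=r.sense(); R=s["ee_rot"]; d=R.T@(np.array([p[0],p[1],z])-s["position"])
    a=np.degrees(np.arctan2(R[1,1],R[0,1])); da=(ang-a+90)%180-90
    print("d tool",d.round(4),"rz",round(-da,1),"q6",s["qpos"][5].round(1),"tilt",(R[:2,2]*57.3).round(2))
E
python3 - <<'E'
from h import *
c=r.read_camera("top"); s=r.read_camera("scene")
P={}
for n,x,y,z in [("slim",219,61,.1),("jar",254,255,.048),("wide",261,455,.062),("bA",478,43,.042),("bB",471,281,.042),("narrow",483,427,.048),("mug",51,550,.066)]:
    P[n]=ray(c,(165+(x+.5)/4-.5,122+(y+.5)/4-.5),z)
for n,x,y,z in [("t1",232,42,.02),("t2",588,243,.02),("t3",411,572,.02),("t4",52,362,.02),("HL",194,327,.02),("HS",363,424,.02)]:
    P[n]=ray(c,(330+(x+.5)/5-.5,150+(y+.5)/5-.5),z)
P["tray"]=sum(P[f"t{i}"] for i in range(1,5))/4
for n,p in P.items():
    q=cv2.projectPoints(p[None],s["rvec"],s["tvec"],s["intrinsics"],None)[0].ravel(); print(n,p.round(4),q.round(1))
d=P["bA"]-P["bB"];print("brush len",np.linalg.norm(d),np.degrees(np.arctan2(d[1],d[0])),(P["bA"]+P["bB"])/2)
for a,b in ((1,2),(4,3),(4,1),(3,2)):
    d=P[f"t{b}"]-P[f"t{a}"];print(np.linalg.norm(d),np.degrees(np.arctan2(d[1],d[0])))
E
```

```text
slim [0.6555 0.1785 0.1   ] [306.8 269.7]
jar [0.5498 0.1586 0.048 ] [319.9 243.9]
wide [0.4278 0.1479 0.062 ] [340.2 202.4]
bA [0.6884 0.0264 0.042 ] [237.2 264. ]
bB [0.5388 0.0267 0.042 ] [272.2 218.1]
narrow [0.4493 0.0171 0.048 ] [287.6 190.3]
mug [0.3688 0.2671 0.066 ] [397.  205.2]
t1 [ 0.6359 -0.207   0.02  ] [168.9 211. ]
t2 [ 0.5387 -0.3857  0.02  ] [137.7 158.8]
t3 [ 0.3731 -0.2951  0.02  ] [202.6 134.3]
t4 [ 0.4713 -0.1179  0.02  ] [236.9 182.2]
HL [ 0.4907 -0.1882  0.02  ] [209.8 176.3]
HS [ 0.445 -0.272  0.02 ] [193.9 153.2]
tray [ 0.5048 -0.2514  0.02  ] [186.6 170.2]
brush len 0.14963526566047872 -0.08905984131908777 [0.61359995 0.02654626 0.042     ]
0.20341176634546157 -118.54615450634999
0.20268395466492561 -118.99133179517462
0.18719979101789996 -28.44816964724549
0.18877477063834552 -28.671745201565976
```

```bash
python3 - <<'E'
from h import *
tool((.6136,.0265),.15,90)
E
```

```text
d tool [-0.5473 -0.2711  0.0503] rz -24.5 q6 -3.8 tilt [-0.02 -0.03]
```

Careful with the scale: shifts go in cm and turns go in units of 2 degrees. That gives: -0.0365 m is -3.65, -0.0181 m is -1.81, -6.1 degrees is -3.05.

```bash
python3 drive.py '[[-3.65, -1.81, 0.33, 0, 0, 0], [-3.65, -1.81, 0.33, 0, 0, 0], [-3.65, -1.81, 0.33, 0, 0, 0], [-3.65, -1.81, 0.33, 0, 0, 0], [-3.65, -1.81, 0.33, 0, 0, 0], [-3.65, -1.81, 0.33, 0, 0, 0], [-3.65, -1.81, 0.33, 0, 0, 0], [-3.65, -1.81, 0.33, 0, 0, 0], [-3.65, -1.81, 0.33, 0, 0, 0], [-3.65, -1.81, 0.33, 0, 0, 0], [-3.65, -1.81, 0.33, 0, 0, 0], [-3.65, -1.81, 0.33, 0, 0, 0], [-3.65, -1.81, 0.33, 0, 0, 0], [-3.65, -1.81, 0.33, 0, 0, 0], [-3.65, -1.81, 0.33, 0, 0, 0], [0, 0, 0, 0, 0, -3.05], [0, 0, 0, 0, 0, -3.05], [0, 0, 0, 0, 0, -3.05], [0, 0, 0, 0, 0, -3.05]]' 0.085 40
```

```text
refused: ROWS must be rows parted by a bar, with the numbers parted by commas. Nothing was moved.
```

Refused on format, not on reach. It needs rows parted by a bar, with the numbers parted by commas.

```bash
python3 drive.py '-3.65,-1.81,0.33,0,0,0 | -3.65,-1.81,0.33,0,0,0 | -3.65,-1.81,0.33,0,0,0 | -3.65,-1.81,0.33,0,0,0 | -3.65,-1.81,0.33,0,0,0 | -3.65,-1.81,0.33,0,0,0 | -3.65,-1.81,0.33,0,0,0 | -3.65,-1.81,0.33,0,0,0 | -3.65,-1.81,0.33,0,0,0 | -3.65,-1.81,0.33,0,0,0 | -3.65,-1.81,0.33,0,0,0 | -3.65,-1.81,0.33,0,0,0 | -3.65,-1.81,0.33,0,0,0 | -3.65,-1.81,0.33,0,0,0 | -3.65,-1.81,0.33,0,0,0 | 0,0,0,0,0,-3.05 | 0,0,0,0,0,-3.05 | 0,0,0,0,0,-3.05 | 0,0,0,0,0,-3.05' 0.085 40; python3 - <<'E'
from h import *
tool((.6136,.0265),.018,90)
E
```

```text
clock: 1.78
position: [0.6136, 0.026, 0.1505]
ee_rot: [[-1.0, -0.003, -0.001], [-0.003, 1.0, 0.0], [0.001, 0.0, -1.0]]
force: [-0.2, 0.0, -1.1]
grip_width: 0.0852
gripper_force: 0.0
d tool [-1.000e-04  5.000e-04  1.325e-01] rz 0.2 q6 -91.2 tilt [-0.05  0.  ]
```

```bash
python3 drive.py '0,0,4,0,0,0 | 0,0,4,0,0,0 | 0,0,3,0,0,0 | 0,0,1.5,0,0,0 | 0,0,0.75,0,0,0 | 0,0,0,0,0,0'; python3 drive.py '0,0,0,0,0,0 | 0,0,0,0,0,0 | 0,0,0,0,0,0 | 0,0,0,0,0,0 | 0,0,0,0,0,0 | 0,0,0,0,0,0 | 0,0,0,0,0,0 | 0,0,0,0,0,0 | 0,0,0,0,0,0 | 0,0,0,0,0,0' 0.03 50;python3 drive.py '0,0,-2,0,0,0 | 0,0,-3,0,0,0 | 0,0,-3,0,0,0 | 0,0,-3,0,0,0 | 0,0,0,0,0,0'; python3 - <<'E'
from h import *
tool((.5487,-.2754),.13,-28.6)
E
```

```text
clock: 2.28
position: [0.6129, 0.0263, 0.0169]
ee_rot: [[-1.0, 0.002, -0.003], [0.002, 1.0, 0.0], [0.003, 0.0, -1.0]]
force: [0.7, -0.3, -0.4]
grip_width: 0.0851
gripper_force: 0.0
clock: 3.12
position: [0.6137, 0.0263, 0.0184]
ee_rot: [[-1.0, 0.002, -0.0], [0.002, 1.0, -0.0], [0.0, -0.0, -1.0]]
force: [0.2, -1.1, 0.9]
grip_width: 0.03
gripper_force: 0.0
clock: 3.53
position: [0.6161, 0.0262, 0.135]
ee_rot: [[-1.0, 0.002, 0.009], [0.002, 1.0, -0.0], [-0.009, -0.0, -1.0]]
force: [-0.0, -0.1, 0.7]
grip_width: 0.03
gripper_force: 0.0
d tool [ 0.0669 -0.3018  0.0044] rz -61.5 q6 -90.9 tilt [ 0.52 -0.01]
```

```bash
python3 - <<'E'
from h import *
c=r.read_camera("scene")["image"][:,:,::-1]; w=r.read_camera("wrist")["image"][:,:,::-1]
a=cv2.resize(c[130:330,130:430],None,fx=2,fy=2)
cv2.imwrite("pics/s1.png",np.vstack([a[:400],])); cv2.imwrite("pics/w1.png",w)
E
```

```text
(no output)
```

View pics/s1.png

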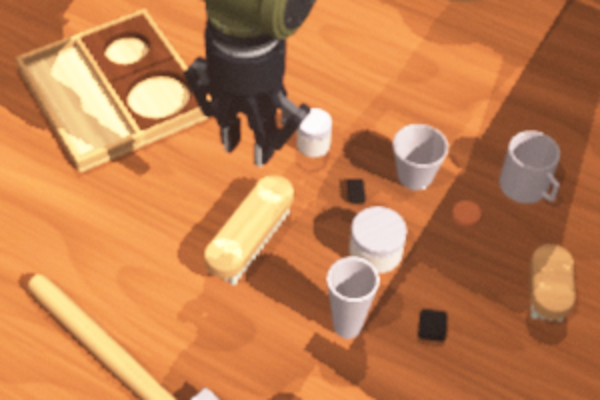

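```bash
python3 - <<'E'
from h import *
for n in("top","scene"):
    s=r.read_camera(n)
    for p in ([.616,.026,.135],[.6136,.0265,.042],[.6136,.0265,.018]):
        print(n,cv2.projectPoints(np.array([p]),s["rvec"],s["tvec"],s["intrinsics"],None)[0].ravel().round(1))
E
```

```text
top [284.2 151.7]
top [283.3 161.9]
top [283.1 164. ]
scene [253.8 215.8]
scene [255.2 240.3]
scene [255.4 246.3]
```

View pics/w1.png

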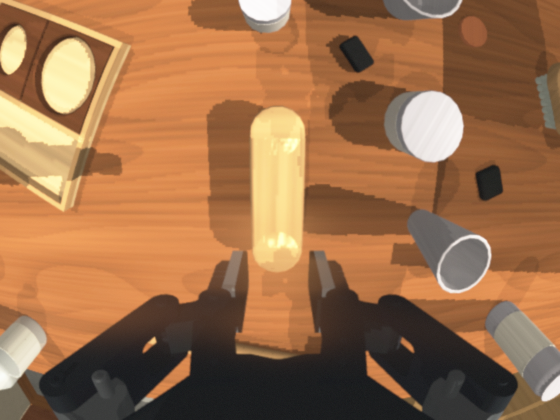

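```bash
python3 - <<'E'
from h import *
c=r.read_camera("scene")["image"][:,:,::-1]
cv2.imwrite("pics/s2.png",cv2.resize(c[140:290,200:320],None,fx=4,fy=4,interpolation=cv2.INTER_CUBIC))
print(r.sense()["grip_width"])
E
```

```text
0.02999956271662882
```

View pics/s2.png

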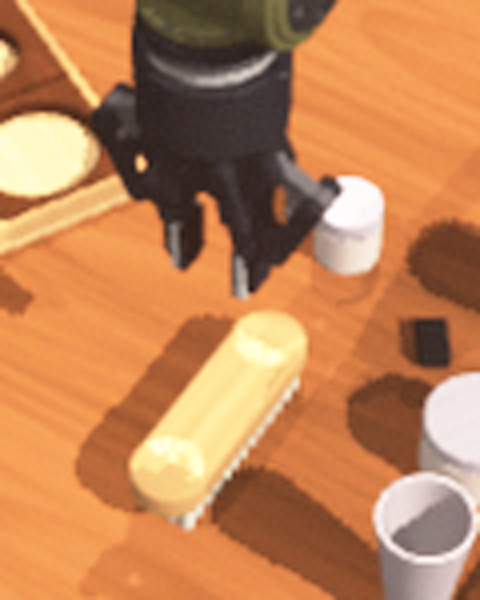

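```bash
python3 drive.py '0,0,2,0,0,0 | 0,0,3,0,0,0 | 0,0,3,0,0,0 | 0,0,0,0,0,0 | 0,0,2,0,0,0 | 0,0,1.5,0,0,0 | 0,0,0.7,0,0,0 | 0,0,0,0,0,0 | 0,0,0,0,0,0' 0.085; python3 drive.py '0,0,0,0,0,0 | 0,0,0,0,0,0 | 0,0,0,0,0,0 | 0,0,0,0,0,0 | 0,0,0,0,0,0 | 0,0,0,0,0,0 | 0,0,0,0,0,0 | 0,0,0,0,0,0' 0.03 50
```

```text
clock: 4.53
position: [0.614, 0.0263, 0.0073]
ee_rot: [[-1.0, 0.002, 0.0], [0.002, 1.0, -0.0], [-0.0, -0.0, -1.0]]
force: [1.4, 0.0, 0.7]
grip_width: 0.0847
gripper_force: 0.0
clock: 5.2
position: [0.6142, 0.026, 0.0077]
ee_rot: [[-1.0, 0.002, 0.001], [0.002, 1.0, -0.0], [-0.001, -0.0, -1.0]]
force: [-3.0, -1.2, 8.4]
grip_width: 0.0433
gripper_force: 49.6
```

Converted, -0.02 m is -2, -0.01 m is -1.

```bash
python3 drive.py '0,0,-1,0,0,0 | 0,0,-1,0,0,0 | 0,0,-2,0,0,0 | 0,0,-2,0,0,0 | 0,0,0,0,0,0 | 0,0,0,0,0,0'; python3 - <<'E'
from h import *
c=r.read_camera("scene")["image"][:,:,::-1]
cv2.imwrite("pics/s3.png",cv2.resize(c[140:290,200:320],None,fx=4,fy=4,interpolation=cv2.INTER_CUBIC))
E
```

```text
clock: 5.7
position: [0.6143, 0.0263, 0.0678]
ee_rot: [[-1.0, 0.002, 0.002], [0.002, 1.0, -0.0], [-0.002, -0.0, -1.0]]
force: [-0.6, 0.1, -3.1]
grip_width: 0.0427
gripper_force: 51.1
```

View pics/s3.png

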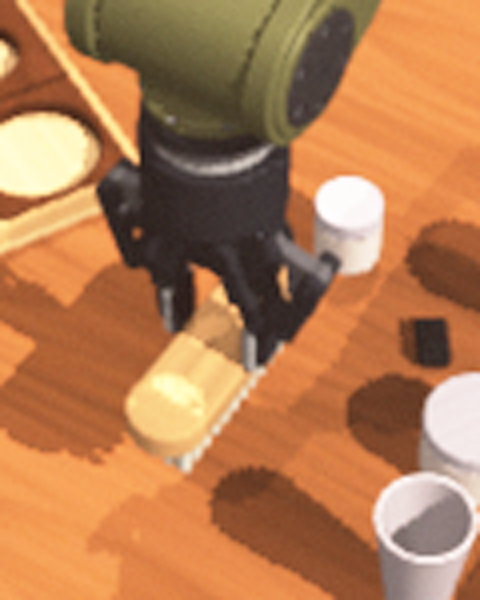

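Converted, -0.0377 m is -3.77, 0.0083 m is 0.83.

```bash
python3 drive.py '0,0,-3,0,0,0 | 0,0,-3,0,0,0 | 0.83,-3.77,0,0,0,0 | 0.83,-3.77,0,0,0,0 | 0.83,-3.77,0,0,0,0 | 0.83,-3.77,0,0,0,0 | 0.83,-3.77,0,0,0,0 | 0.83,-3.77,0,0,0,0 | 0.83,-3.77,0,0,0,0 | 0.83,-3.77,0,0,0,0'; python3 drive.py '0,0,0,0,0,3.5 | 0,0,0,0,0,3.5 | 0,0,0,0,0,3.5 | 0,0,0,0,0,3.5 | 0,0,0,0,0,3.5 | 0,0,0,0,0,3.5 | 0,0,0,0,0,3.5 | 0,0,0,0,0,3.5 | 0,0,0,0,0,3.5 | 0,0,0,0,0,3.5 | 0,0,0,0,0,3.5 | 0,0,0,0,0,3.5 | 0,0,0,0,0,3.5 | 0,0,0,0,0,3.5 | 0,0,0,0,0,3.5 | 0,0,0,0,0,3.5 | 0,0,0,0,0,3.3 | 0,0,0,0,0,0'; python3 - <<'E'
from h import *
tool((.5487,-.2754),.015,-28.6)
E
```

```text
clock: 6.58
position: [0.5455, -0.2767, 0.1251]
ee_rot: [[-1.0, 0.002, -0.002], [0.002, 1.0, 0.001], [0.002, 0.001, -1.0]]
force: [1.2, -1.2, -2.6]
grip_width: 0.0428
gripper_force: 51.7
clock: 8.08
position: [0.5462, -0.2749, 0.1251]
ee_rot: [[0.485, 0.874, -0.002], [0.874, -0.485, 0.001], [0.0, -0.002, -1.0]]
force: [0.3, -0.2, -2.3]
grip_width: 0.0428
gripper_force: 51.8
d tool [0.0008 0.0026 0.1101] rz -0.4 q6 -1.1 tilt [-0.11  0.06]
```

```bash
python3 drive.py '0.08,0.26,3,0,0,0 | 0,0,3.5,0,0,0 | 0,0,2.5,0,0,0 | 0,0,1.2,0,0,0 | 0,0,0.6,0,0,0 | 0,0,0.2,0,0,0 | 0,0,0,0,0,0 | 0,0,0,0,0,0'; python3 - <<'E'
from h import *
tool((.5487,-.2754),.015,-28.6)
E
```

```text
clock: 8.75
position: [0.5501, -0.2762, 0.018]
ee_rot: [[0.48, 0.877, 0.002], [0.877, -0.48, -0.001], [-0.0, 0.002, -1.0]]
force: [-1.6, -0.3, -2.3]
grip_width: 0.0424
gripper_force: 51.8
d tool [ 0.     -0.0016  0.003 ] rz -0.1 q6 -1.4 tilt [ 0.11 -0.06]
```

```bash
python3 drive.py '0,0,0.15,0,0,0 | 0,0,0.15,0,0,0 | 0,0,0.1,0,0,0 | 0,0,0,0,0,0 | 0,0,0,0,0,0'; python3 drive.py '0,0,0,0,0,0 | 0,0,0,0,0,0 | 0,0,0,0,0,0 | 0,0,0,0,0,0' 0.068; python3 drive.py '0,0,-2,0,0,0 | 0,0,-4,0,0,0 | 0,0,-4,0,0,0 | 0,0,0,0,0,0 | 0,0,0,0,0,0' 0.085; python3 - <<'E'
from h import *
tool((.5498,.1586),.13,-28.6)
E
```

```text
clock: 9.17
position: [0.5498, -0.276, 0.0138]
ee_rot: [[0.48, 0.877, 0.001], [0.877, -0.48, -0.001], [-0.0, 0.001, -1.0]]
force: [-4.0, 2.4, 8.6]
grip_width: 0.0426
gripper_force: 54.8
clock: 9.5
position: [0.5494, -0.2758, 0.0125]
ee_rot: [[0.48, 0.877, 0.0], [0.877, -0.48, -0.0], [0.0, 0.0, -1.0]]
force: [0.2, -0.1, 0.7]
grip_width: 0.068
gripper_force: 0.0
clock: 9.92
position: [0.5504, -0.2763, 0.115]
ee_rot: [[0.48, 0.877, 0.004], [0.877, -0.48, -0.002], [-0.0, 0.005, -1.0]]
force: [0.3, 0.1, -0.9]
grip_width: 0.0849
gripper_force: 0.0
d tool [ 0.3812 -0.2094 -0.016 ] rz -0.1 q6 -1.4 tilt [ 0.23 -0.14]
```

Converted, 0.0347 m is 3.47, -0.019 m is -1.9.

```bash
python3 drive.py '3.47,-1.9,-0.15,0,0,0 | 3.47,-1.9,-0.15,0,0,0 | 3.47,-1.9,-0.15,0,0,0 | 3.47,-1.9,-0.15,0,0,0 | 3.47,-1.9,-0.15,0,0,0 | 3.47,-1.9,-0.15,0,0,0 | 3.47,-1.9,-0.15,0,0,0 | 3.47,-1.9,-0.15,0,0,0 | 3.47,-1.9,-0.15,0,0,0 | 3.47,-1.9,-0.15,0,0,0 | 3.47,-1.9,-0.15,0,0,0 | 0,0,0,0,0,0 | 0,0,0,0,0,0'; python3 - <<'E'
from h import *
tool((.5498,.1586),.006,-28.6)
E
```

```text
clock: 11.0
position: [0.5487, 0.1611, 0.1276]
ee_rot: [[0.478, 0.879, -0.002], [0.879, -0.478, -0.0], [-0.001, -0.001, -1.0]]
force: [0.6, -1.0, 0.2]
grip_width: 0.0851
gripper_force: 0.0
d tool [-0.0015  0.0024  0.1216] rz 0.1 q6 41.2 tilt [-0.11 -0.02]
```

```bash
python3 drive.py '-0.15,0.2,3,0,0,0 | 0,0,3.5,0,0,0 | 0,0,3,0,0,0 | 0,0,1.5,0,0,0 | 0,0,0.85,0,0,0 | 0,0,0.3,0,0,0 | 0,0,0,0,0,0 | 0,0,0,0,0,0'; python3 drive.py '0,0,0,0,0,0 | 0,0,0,0,0,0 | 0,0,0,0,0,0 | 0,0,0,0,0,0 | 0,0,0,0,0,0 | 0,0,0,0,0,0 | 0,0,0,0,0,0' 0.045 50; python3 drive.py '0,0,-1,0,0,0 | 0,0,-2,0,0,0 | 0,0,-3,0,0,0 | 0,0,-3,0,0,0 | 0,0,-2,0,0,0 | 0,0,0,0,0,0'; python3 - <<'E'
from h import *
tool((.491,-.1895),.115,-28.6)
c=r.read_camera("scene")["image"][:,:,::-1]; t=r.read_camera("top")["image"][:,:,::-1]
cv2.imwrite("pics/s4.png",np.hstack([cv2.resize(c[110:310,130:330],None,fx=2,fy=2),cv2.resize(t[140:270,320:450],(400,400))]))
E
```

```text
clock: 11.67
position: [0.5511, 0.1569, 0.0085]
ee_rot: [[0.481, 0.877, 0.001], [0.877, -0.481, 0.0], [0.001, 0.001, -1.0]]
force: [0.2, 0.6, 0.8]
grip_width: 0.0847
gripper_force: 0.0
clock: 12.25
position: [0.5511, 0.1572, 0.0092]
ee_rot: [[0.48, 0.877, 0.002], [0.877, -0.48, 0.0], [0.001, 0.001, -1.0]]
force: [-5.5, -2.2, 12.4]
grip_width: 0.059
gripper_force: 50.6
clock: 12.75
position: [0.5524, 0.1576, 0.1228]
ee_rot: [[0.48, 0.877, 0.008], [0.877, -0.48, 0.002], [0.005, 0.006, -1.0]]
force: [0.4, 0.8, -1.5]
grip_width: 0.0583
gripper_force: 54.2
d tool [-0.334   0.1128  0.0068] rz -0.1 q6 41.0 tilt [0.43 0.09]
```

View pics/s4.png

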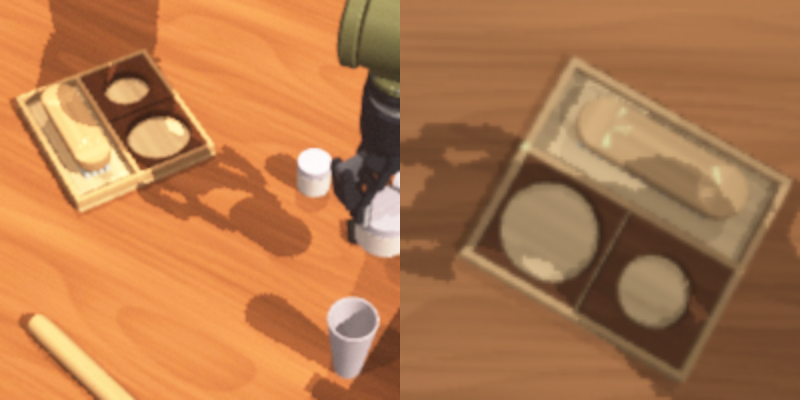

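Converted, -0.0371 m is -3.71, 0.0125 m is 1.25.

```bash
python3 drive.py '-3.71,1.25,0,0,0,0 | -3.71,1.25,0,0,0,0 | -3.71,1.25,0,0,0,0 | -3.71,1.25,0,0,0,0 | -3.71,1.25,0,0,0,0 | -3.71,1.25,0,0,0,0 | -3.71,1.25,0,0,0,0 | -3.71,1.25,0,0,0,0 | -3.71,1.25,0,0,0,0 | 0,0,0,0,0,0 | 0,0,0,0,0,0'; python3 - <<'E'
from h import *
tool((.491,-.1895),.018,-28.6)
E
```

```text
clock: 13.77
position: [0.4875, -0.1911, 0.1159]
ee_rot: [[0.483, 0.875, -0.002], [0.875, -0.483, 0.001], [-0.0, -0.003, -1.0]]
force: [-0.0, -0.1, -1.4]
grip_width: 0.0588
gripper_force: 54.1
d tool [0.0031 0.0025 0.0979] rz -0.3 q6 3.5 tilt [-0.14  0.07]
```

```bash
python3 drive.py '0.3,0.2,3,0,0,0 | 0,0,3,0,0,0 | 0,0,2,0,0,0 | 0,0,1,0,0,0 | 0,0,0.6,0,0,0 | 0,0,0.2,0,0,0 | 0,0,0.15,0,0,0 | 0,0,0.15,0,0,0 | 0,0,0,0,0,0 | 0,0,0,0,0,0'; python3 - <<'E'
from h import *
tool((.491,-.1895),.0152,-28.6)
E
```

```text
clock: 14.6
position: [0.4923, -0.1882, 0.0172]
ee_rot: [[0.48, 0.877, 0.001], [0.877, -0.48, -0.0], [0.0, 0.001, -1.0]]
force: [0.6, -0.5, -1.7]
grip_width: 0.0582
gripper_force: 54.2
d tool [-0.0017 -0.0005  0.002 ] rz -0.1 q6 3.8 tilt [ 0.06 -0.03]
```

Converted, -0.0015 m is -0.15, 0.0015 m is 0.15.

```bash
python3 drive.py '-0.15,0,0.15,0,0,0 | 0,0,0.15,0,0,0 | 0,0,0,0,0,0 | 0,0,0,0,0,0'; python3 drive.py '0,0,0,0,0,0 | 0,0,0,0,0,0 | 0,0,0,0,0,0 | 0,0,0,0,0,0' 0.08; python3 drive.py '0,0,-2,0,0,0 | 0,0,-4,0,0,0 | 0,0,-4,0,0,0 | 0,0,-2,0,0,0 | 0,0,0,0,0,0 | 0,0,0,0,0,0' 0.085; python3 - <<'E'
from h import *
tool((.4278,.1479),.13,-28.6)
E
```

```text
clock: 14.93
position: [0.4916, -0.1897, 0.0152]
ee_rot: [[0.48, 0.877, 0.001], [0.877, -0.48, -0.001], [0.0, 0.001, -1.0]]
force: [-8.5, 3.1, 19.8]
grip_width: 0.058
gripper_force: 57.0
clock: 15.27
position: [0.4912, -0.1895, 0.0135]
ee_rot: [[0.48, 0.877, 0.0], [0.877, -0.48, -0.0], [-0.0, 0.0, -1.0]]
force: [-0.1, 0.6, -0.2]
grip_width: 0.0797
gripper_force: 0.0
clock: 15.77
position: [0.4916, -0.1896, 0.1342]
ee_rot: [[0.48, 0.877, 0.002], [0.877, -0.48, -0.001], [0.0, 0.002, -1.0]]
force: [-0.6, 0.2, -1.1]
grip_width: 0.085
gripper_force: 0.0
d tool [ 0.2654 -0.218   0.0038] rz -0.1 q6 3.6 tilt [ 0.11 -0.05]
```

```bash
python3 drive.py '2.95,-2.42,0,0,0,0 | 2.95,-2.42,0,0,0,0 | 2.95,-2.42,0,0,0,0 | 2.95,-2.42,0,0,0,0 | 2.95,-2.42,0,0,0,0 | 2.95,-2.42,0,0,0,0 | 2.95,-2.42,0,0,0,0 | 2.95,-2.42,0,0,0,0 | 2.95,-2.42,0,0,0,0 | 0,0,0,0,0,0 | 0,0,0,0,0,0'; python3 - <<'E'
from h import *
tool((.4278,.1479),.016,-28.6)
E
```

```text
clock: 16.68
position: [0.4267, 0.1493, 0.1321]
ee_rot: [[0.477, 0.879, -0.002], [0.879, -0.477, -0.001], [-0.002, -0.002, -1.0]]
force: [0.4, -0.3, 0.8]
grip_width: 0.085
gripper_force: 0.0
d tool [-0.0005  0.0019  0.1161] rz 0.1 q6 43.2 tilt [-0.13 -0.04]
```

Converted, 0.035 m is 3.5, 0.03 m is 3.

```bash
python3 drive.py '0,0.15,3,0,0,0 | 0,0,3.5,0,0,0 | 0,0,2.8,0,0,0 | 0,0,1.2,0,0,0 | 0,0,0.7,0,0,0 | 0,0,0.3,0,0,0 | 0,0,0,0,0,0 | 0,0,0,0,0,0'; python3 drive.py '0,0,0,0,0,0 | 0,0,0,0,0,0 | 0,0,0,0,0,0 | 0,0,0,0,0,0 | 0,0,0,0,0,0 | 0,0,0,0,0,0 | 0,0,0,0,0,0' 0.04 40; python3 drive.py '0,0,-1,0,0,0 | 0,0,-2,0,0,0 | 0,0,-3,0,0,0 | 0,0,-3,0,0,0 | 0,0,-2,0,0,0 | 0,0,0,0,0,0'; python3 - <<'E'
from h import *
tool((.4456,-.2724),.125,-28.6)
c=r.read_camera("scene")["image"][:,:,::-1]; t=r.read_camera("top")["image"][:,:,::-1]
cv2.imwrite("pics/s5.png",np.hstack([cv2.resize(c[110:260,260:410],(500,500)),cv2.resize(t[150:270,330:450],(300,500))]))
E
```

```text
clock: 17.35
position: [0.4296, 0.1471, 0.0191]
ee_rot: [[0.481, 0.877, 0.001], [0.877, -0.481, 0.0], [0.001, 0.001, -1.0]]
force: [0.4, 0.1, -0.3]
grip_width: 0.0845
gripper_force: 0.0
clock: 17.93
position: [0.4298, 0.1478, 0.02]
ee_rot: [[0.48, 0.877, 0.002], [0.877, -0.48, 0.001], [0.002, 0.002, -1.0]]
force: [-3.9, 2.2, 14.8]
grip_width: 0.0626
gripper_force: 39.9
clock: 18.43
position: [0.4308, 0.1478, 0.1332]
ee_rot: [[0.48, 0.877, 0.007], [0.877, -0.48, 0.002], [0.005, 0.005, -1.0]]
force: [0.4, -0.6, -0.3]
grip_width: 0.0622
gripper_force: 44.2
d tool [-0.3615  0.2147  0.0076] rz -0.1 q6 43.0 tilt [0.41 0.1 ]
```

View pics/s5.png

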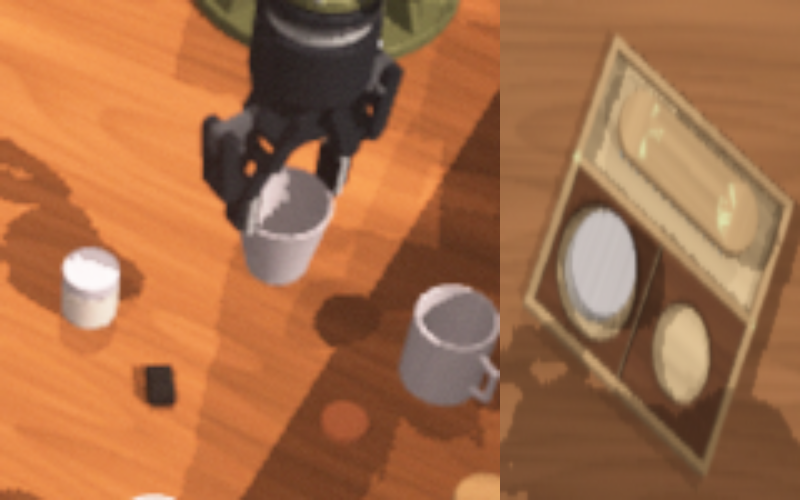

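```bash
python3 drive.py '-3.29,1.95,0,0,0,0 | -3.29,1.95,0,0,0,0 | -3.29,1.95,0,0,0,0 | -3.29,1.95,0,0,0,0 | -3.29,1.95,0,0,0,0 | -3.29,1.95,0,0,0,0 | -3.29,1.95,0,0,0,0 | -3.29,1.95,0,0,0,0 | -3.29,1.95,0,0,0,0 | -3.29,1.95,0,0,0,0 | -3.29,1.95,0,0,0,0 | 0,0,0,0,0,0 | 0,0,0,0,0,0'; python3 - <<'E'
from h import *
tool((.4456,-.2724),.028,-28.6)
E
```

```text
clock: 19.62
position: [0.4423, -0.2741, 0.1267]
ee_rot: [[0.483, 0.876, -0.002], [0.876, -0.483, 0.002], [0.0, -0.003, -1.0]]
force: [-0.4, 0.7, -1.3]
grip_width: 0.0621
gripper_force: 44.3
d tool [0.0031 0.0023 0.0987] rz -0.3 q6 -7.0 tilt [-0.14  0.1 ]
```

```bash
python3 drive.py '0.2,0.15,3,0,0,0 | 0,0,3,0,0,0 | 0,0,2,0,0,0 | 0,0,1,0,0,0 | 0,0,0.5,0,0,0 | 0,0,0.2,0,0,0 | 0,0,0.15,0,0,0 | 0,0,0,0,0,0 | 0,0,0,0,0,0'; python3 - <<'E'
from h import *
tool((.4456,-.2724),.026,-28.6)
E
```

```text
clock: 20.37
position: [0.446, -0.2722, 0.0309]
ee_rot: [[0.48, 0.877, 0.001], [0.877, -0.48, -0.001], [-0.0, 0.001, -1.0]]
force: [-0.3, -0.3, -2.3]
grip_width: 0.0623
gripper_force: 44.3
d tool [-0.0004 -0.0003  0.0049] rz -0.1 q6 -6.7 tilt [ 0.07 -0.05]
```

Converted, 0.002 m is 0.2, 0.0015 m is 0.15.

```bash
python3 drive.py '0,0,0.2,0,0,0 | 0,0,0.15,0,0,0 | 0,0,0.15,0,0,0 | 0,0,0.1,0,0,0 | 0,0,0,0,0,0 | 0,0,0,0,0,0'; python3 drive.py '0,0,0,0,0,0 | 0,0,0,0,0,0 | 0,0,0,0,0,0 | 0,0,0,0,0,0' 0.082; python3 drive.py '0,0,-2,0,0,0 | 0,0,-4,0,0,0 | 0,0,-4,0,0,0 | 0,0,-4,0,0,0 | 0,0,0,0,0,0 | 0,0,0,0,0,0' 0.085; python3 - <<'E'
from h import *
tool((.6555,.1785),.17,-28.6)
E
```

```text
clock: 20.87
position: [0.4459, -0.2724, 0.0259]
ee_rot: [[0.48, 0.877, 0.001], [0.877, -0.48, -0.001], [-0.0, 0.001, -1.0]]
force: [-9.7, 6.0, 25.7]
grip_width: 0.0626
gripper_force: 46.7
clock: 21.2
position: [0.4456, -0.272, 0.0238]
ee_rot: [[0.48, 0.877, -0.0], [0.877, -0.48, 0.0], [0.0, -0.0, -1.0]]
force: [1.2, -0.7, 0.0]
grip_width: 0.082
gripper_force: 0.0
clock: 21.7
position: [0.4463, -0.2726, 0.1659]
ee_rot: [[0.48, 0.877, 0.003], [0.877, -0.48, -0.002], [-0.0, 0.004, -1.0]]
force: [-0.6, -0.4, -0.7]
grip_width: 0.0851
gripper_force: 0.0
d tool [ 0.4961 -0.0332 -0.0045] rz -0.1 q6 -6.7 tilt [ 0.19 -0.14]
```

```bash
python3 drive.py '3.82,-0.25,0,0,0,0 | 3.82,-0.25,0,0,0,0 | 3.82,-0.25,0,0,0,0 | 3.82,-0.25,0,0,0,0 | 3.82,-0.25,0,0,0,0 | 3.82,-0.25,0,0,0,0 | 3.82,-0.25,0,0,0,0 | 3.82,-0.25,0,0,0,0 | 3.82,-0.25,0,0,0,0 | 3.82,-0.25,0,0,0,0 | 3.82,-0.25,0,0,0,0 | 3.82,-0.25,0,0,0,0 | 3.82,-0.25,0,0,0,0 | 0,0,0,0,0,0 | 0,0,0,0,0,0'; python3 - <<'E'
from h import *
tool((.6555,.1785),.052,-28.6)
t=r.read_camera("top"); im=t["image"][:,:,::-1]
cv2.imwrite("pics/t6.png",cv2.resize(im[150:270,330:450],None,fx=5,fy=5,interpolation=cv2.INTER_CUBIC))
E
```

```text
clock: 22.95
position: [0.6551, 0.1807, 0.161]
ee_rot: [[0.478, 0.878, -0.004], [0.878, -0.478, -0.001], [-0.002, -0.003, -1.0]]
force: [-0.6, 0.1, -0.4]
grip_width: 0.0855
gripper_force: 0.0
d tool [-0.0015  0.0017  0.109 ] rz 0.0 q6 40.9 tilt [-0.2  -0.04]
```

View pics/t6.png

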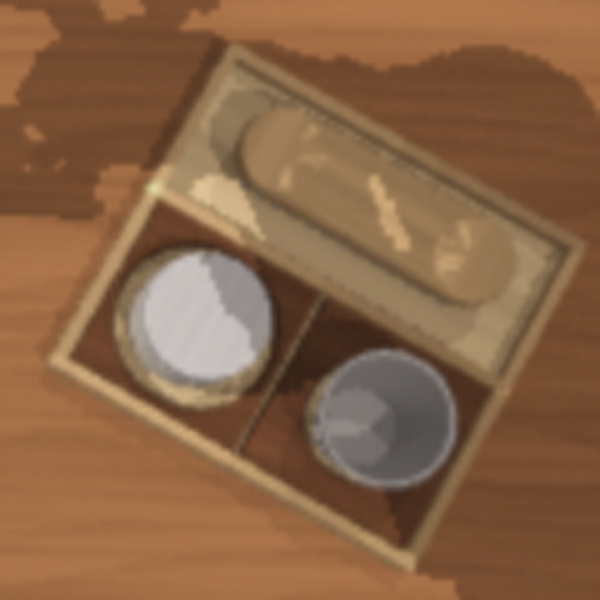

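```bash
python3 drive.py '-0.1,0.1,3,0,0,0 | 0,0,3.5,0,0,0 | 0,0,2.2,0,0,0 | 0,0,1,0,0,0 | 0,0,0.6,0,0,0 | 0,0,0.2,0,0,0 | 0,0,0,0,0,0 | 0,0,0,0,0,0'; python3 - <<'E'
from h import *
c=r.read_camera("top")
for n,x,y,z in [("cup",387,419,.068),("jar",209,314,.054),("brush",379,206,.048)]:
    print(n,ray(c,(330+(x+.5)/5-.5,150+(y+.5)/5-.5),z))
tool((.6555,.1785),.052,-28.6)
E
```

```text
clock: 23.67
position: [0.6568, 0.1777, 0.0606]
ee_rot: [[0.481, 0.877, 0.002], [0.877, -0.481, 0.0], [0.001, 0.002, -1.0]]
force: [0.3, 0.1, -0.2]
grip_width: 0.0849
gripper_force: 0.0
cup [ 0.44374673 -0.27086706  0.068     ]
jar [ 0.4931639  -0.18892091  0.054     ]
brush [ 0.54942818 -0.27328434  0.048     ]
d tool [ 0.     -0.0015  0.0086] rz -0.1 q6 40.8 tilt [0.13 0.03]
```

```bash
python3 drive.py '0,-0.1,0.4,0,0,0 | 0,0,0.2,0,0,0 | 0,0,0,0,0,0 | 0,0,0,0,0,0'; python3 drive.py '0,0,0,0,0,0 | 0,0,0,0,0,0 | 0,0,0,0,0,0 | 0,0,0,0,0,0 | 0,0,0,0,0,0 | 0,0,0,0,0,0 | 0,0,0,0,0,0 | 0,0,0,0,0,0' 0.03 40; python3 drive.py '0,0,-1,0,0,0 | 0,0,-3,0,0,0 | 0,0,-4,0,0,0 | 0,0,-4,0,0,0 | 0,0,-2,0,0,0 | 0,0,0,0,0,0 | 0,0,0,0,0,0 | 0,0,0,0,0,0'; python3 - <<'E'
from h import *
tool((.4442,-.2712),.19,-28.6)
c=r.read_camera("scene")["image"][:,:,::-1]
cv2.imwrite("pics/s7.png",cv2.resize(c[150:300,230:380],(600,600),interpolation=cv2.INTER_CUBIC))
E
```

```text
clock: 24.05
position: [0.6551, 0.1783, 0.0529]
ee_rot: [[0.48, 0.877, -0.0], [0.877, -0.48, -0.0], [-0.0, -0.0, -1.0]]
force: [0.3, 0.2, 0.1]
grip_width: 0.0851
gripper_force: 0.0
clock: 24.72
position: [0.6555, 0.1783, 0.0537]
ee_rot: [[0.48, 0.877, 0.001], [0.877, -0.48, 0.0], [0.001, 0.001, -1.0]]
force: [-1.5, 0.3, 6.2]
grip_width: 0.0518
gripper_force: 41.8
clock: 25.38
position: [0.6546, 0.1781, 0.1916]
ee_rot: [[0.48, 0.877, -0.002], [0.877, -0.48, -0.001], [-0.002, -0.002, -1.0]]
force: [-0.2, -0.4, -1.6]
grip_width: 0.0517
gripper_force: 42.2
d tool [-0.4951  0.0313  0.0023] rz -0.1 q6 40.8 tilt [-0.13 -0.03]
```

View pics/s7.png

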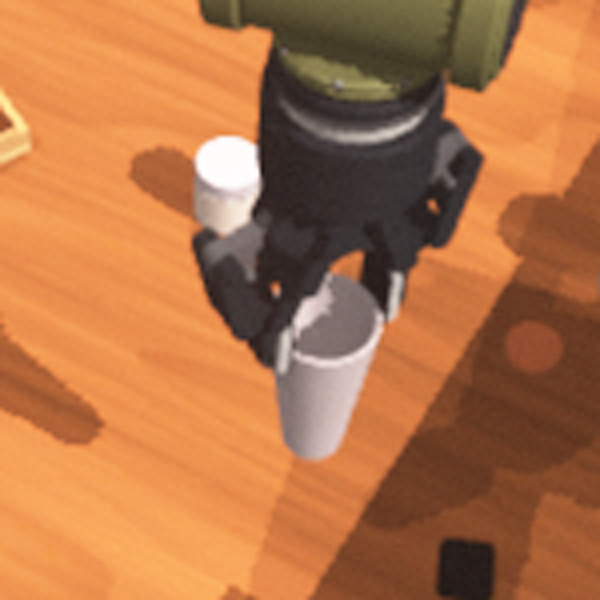

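```bash
python3 - <<'E'
from h import *
for n,f in(("scene",lambda q:(q-[230,150])*4),("top",lambda q:q)):
    s=r.read_camera(n)
    for p in ([.6546,.1781,.238],[.6546,.1781,.138]):
        print(n,f(cv2.projectPoints(np.array([p]),s["rvec"],s["tvec"],s["intrinsics"],None)[0].ravel()).round(1))
im=s["image"][:,:,::-1]
cv2.imwrite("pics/t7.png",cv2.resize(im[80:160,180:260],(560,560),interpolation=cv2.INTER_CUBIC))
E
```

```text
scene [326.3 317.3]
scene [312.  436.3]
top [211.8 118.9]
top [217.6 132.7]
```

Converted, -0.0381 m is -3.81, 0.0024 m is 0.24.

```bash
python3 drive.py '-3.81,0.24,0,0,0,0 | -3.81,0.24,0,0,0,0 | -3.81,0.24,0,0,0,0 | -3.81,0.24,0,0,0,0 | -3.81,0.24,0,0,0,0 | -3.81,0.24,0,0,0,0 | -3.81,0.24,0,0,0,0 | -3.81,0.24,0,0,0,0 | -3.81,0.24,0,0,0,0 | -3.81,0.24,0,0,0,0 | -3.81,0.24,0,0,0,0 | -3.81,0.24,0,0,0,0 | -3.81,0.24,0,0,0,0 | 0,0,0,0,0,0 | 0,0,0,0,0,0 | 0,0,0,0,0,0'; python3 - <<'E'
from h import *
tool((.4442,-.2712),.13,-28.6)
E
```

```text
clock: 26.87
position: [0.4445, -0.2709, 0.1924]
ee_rot: [[0.481, 0.877, -0.001], [0.877, -0.481, 0.001], [0.0, -0.001, -1.0]]
force: [0.7, -0.6, -2.1]
grip_width: 0.0517
gripper_force: 42.3
d tool [-0.0004 -0.      0.0624] rz -0.1 q6 -6.7 tilt [-0.05  0.04]
```

Aligned over the wide cup; lowering in stages with force checks.

Careful with the scale: shifts go in cm and turns go in units of 2 degrees. That gives: 0.03 m is 3, 0.015 m is 1.5.

```bash
python3 drive.py '0,0,3,0,0,0 | 0,0,3,0,0,0 | 0,0,1.5,0,0,0 | 0,0,1.2,0,0,0 | 0,0,1,0,0,0 | 0,0,1,0,0,0 | 0,0,0.8,0,0,0 | 0,0,0,0,0,0 | 0,0,0,0,0,0'; python3 drive.py '0,0,0.4,0,0,0 | 0,0,0.3,0,0,0 | 0,0,0.2,0,0,0 | 0,0,0,0,0,0 | 0,0,0,0,0,0'
```

```text
clock: 27.62
position: [0.4448, -0.271, 0.078]
ee_rot: [[0.48, 0.877, -0.0], [0.877, -0.48, 0.0], [-0.0, -0.0, -1.0]]
force: [0.3, 0.5, -0.3]
grip_width: 0.0517
gripper_force: 42.3
clock: 28.03
position: [0.4446, -0.2712, 0.069]
ee_rot: [[0.48, 0.877, 0.0], [0.877, -0.48, -0.0], [-0.0, 0.0, -1.0]]
force: [-0.0, 0.2, -1.5]
grip_width: 0.0514
gripper_force: 42.3
```

Converted, 0.0015 m is 0.15, 0.001 m is 0.1.

```bash
python3 drive.py '0,0,0.15,0,0,0 | 0,0,0.15,0,0,0 | 0,0,0.1,0,0,0 | 0,0,0,0,0,0 | 0,0,0,0,0,0'; python3 drive.py '0,0,0,0,0,0 | 0,0,0,0,0,0 | 0,0,0,0,0,0 | 0,0,0,0,0,0 | 0,0,0,0,0,0' 0.08; python3 drive.py '0,0,-2,0,0,0 | 0,0,-4,0,0,0 | 0,0,-4,0,0,0 | 0,0,-4,0,0,0 | 4,0,0,0,0,0 | 4,0,0,0,0,0 | 4,0,0,0,0,0 | 4,0,0,0,0,0 | 4,0,0,0,0,0 | 0,0,0,0,0,0 | 0,0,0,0,0,0 | 0,0,0,0,0,0'; python3 - <<'E'
from h import *
t=r.read_camera("top")["image"][:,:,::-1];c=r.read_camera("scene")["image"][:,:,::-1]
cv2.imwrite("pics/f.png",np.hstack([cv2.resize(t[150:270,330:450],(400,400),interpolation=cv2.INTER_CUBIC),cv2.resize(c[100:220,130:250],(400,400),interpolation=cv2.INTER_CUBIC)]))
E
```

```text
clock: 28.45
position: [0.4446, -0.2711, 0.0649]
ee_rot: [[0.48, 0.877, -0.0], [0.877, -0.48, 0.0], [0.0, -0.0, -1.0]]
force: [0.1, 0.3, -1.4]
grip_width: 0.0516
gripper_force: 42.3
clock: 28.87
position: [0.4446, -0.2712, 0.065]
ee_rot: [[0.48, 0.877, 0.0], [0.877, -0.48, -0.0], [0.0, 0.0, -1.0]]
force: [-0.5, 0.5, 0.2]
grip_width: 0.0801
gripper_force: 0.0
clock: 29.87
position: [0.5405, -0.0959, 0.2049]
ee_rot: [[0.48, 0.877, -0.0], [0.877, -0.48, -0.0], [-0.0, -0.0, -1.0]]
force: [-0.3, -0.4, 0.0]
grip_width: 0.0796
gripper_force: 0.0
```

View pics/f.png

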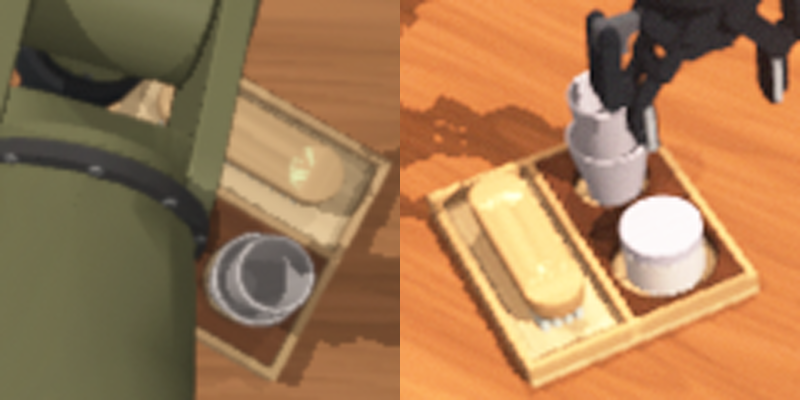

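```bash
python3 - <<'E'
from h import *
c=r.read_camera("top")
for n,x,y,z in [("wide",261,279,.068),("slim",276,272,.111),("slim hi",276,272,.118)]:
    print(n,ray(c,(330+(x+.5)*.3-.5,150+(y+.5)*.3-.5),z))
s=r.read_camera("scene")
for p in ([.4437,-.2709,.068],[.4437,-.2709,.111]):
    print((cv2.projectPoints(np.array([p]),s["rvec"],s["tvec"],s["intrinsics"],None)[0].ravel()-[130,100])/.3)
E
python3 drive.py '4,0,0,0,0,0 | 4,0,0,0,0,0 | 4,0,0,0,0,0 | 4,0,0,0,0,0 | 0,0,0,0,0,0 | 0,0,0,0,0,0 | 0,0,0,0,0,0'
python3 - <<'E'
from h import *
t=r.read_camera("top")["image"][:,:,::-1];c=r.read_camera("scene")["image"][:,:,::-1]
cv2.imwrite("pics/f2.png",np.hstack([cv2.resize(t[210:260,385:435],(400,400),interpolation=cv2.INTER_CUBIC),cv2.resize(c[110:170,165:225],(400,400),interpolation=cv2.INTER_CUBIC)]))
E
```

```text
wide [ 0.44392865 -0.27313015  0.068     ]
slim [ 0.44539922 -0.27166507  0.111     ]
slim hi [ 0.44477811 -0.26967364  0.118     ]
[208.61849932 133.22289651]
[202.44846204  91.8050052 ]
clock: 30.65
position: [0.6173, 0.0437, 0.2048]
ee_rot: [[0.481, 0.877, -0.0], [0.877, -0.481, -0.0], [-0.0, -0.0, -1.0]]
force: [0.2, -0.5, 0.1]
grip_width: 0.08
gripper_force: 0.0
```

View pics/f2.png

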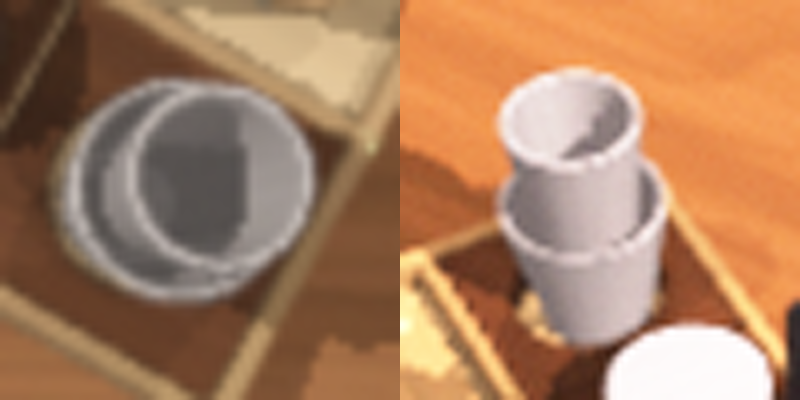

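```bash
python3 - <<'E'
from h import *
c=r.read_camera("top"); s=r.read_camera("scene")
def P(c): return c["intrinsics"]@np.hstack([cv2.Rodrigues(np.array(c["rvec"]))[0],np.array(c["tvec"]).reshape(3,1)])
for n,a,b in (("wide",(178,190),(183,209)),("slim",(223,176),(170,121))):
    u=np.array([385,210])+(np.array(a)+.5)/8-.5; v=np.array([165,110])+(np.array(b)+.5)/6.667-.5
    X=cv2.triangulatePoints(P(c),P(s),u.reshape(2,1),v.reshape(2,1)).ravel(); print(n,X[:3]/X[3])
print(r.sense()["clock"])
E
```

```text
wide [ 0.44452476 -0.27190961  0.06459395]
slim [ 0.44482483 -0.27192802  0.11069989]
30.85
```

```bash
python3 -c "
from rig import r
print(r.job_done())"
```

```text
the job is handed in; nothing more can be done
None
```

The kit is packed and handed in at about 31 s, though the hand-in gave no verdict: the camera checks showed the brush, jar and wide cup in their places and the slim cup fully home in the wide one, and no move touched the look-alikes (their final positions weren't re-measured).

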